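# Free the jammed fittings tote and put it on the rack

### The job

The orange tote has dropped into the slatted crate at a slant, and its far bottom edge is caught in the gap between the crate's slats. Take it by its black handle, turn it level while it is still inside the crate so that its corners come free, lift it out level, and set it down flat inside the shallow green tray on the pine rack, either way round. Do not drop it, and leave the other things where they stand.

Things in the scene. Friction and masses are not known exactly. Their poses are not given: they have to be found in the camera images.
- tote_center (a point): Middle of the loose orange open tote (0.35 kg): 150 mm long (x) by 84 wide (y), rim 64 mm above its underside, walls 4 mm, same either way round. This point is on the mid-plane, 53 mm above the underside, 11 below the rim; z points out of the open top. At the start it leans about 30 degrees about the crate's y, its z leaning to the crate's -x; -x bottom edge on the crate floor.
- tote_handle (a point): Middle of the tote's black upright handle plate, to be gripped: 14 mm thick along the tote's x, 60 mm wide along its y, from the rim (64 mm above the underside) up to 106 mm. This point is 85 mm above the underside, 32 mm above the tote's middle; axes as the tote's. Below the rim the plate goes on as an orange partition.
- crate: Slatted pine crate, fixed; origin at the centre of its underside on the bench, z up, x along its length, away from the robot (turned up to 25 degrees). Inside 156 mm long (x -78 to +78) and 96 wide (y); floor top at 12 mm; near (-x) wall and side walls 107 mm high; end walls 14 thick, sides 12. The level tote has 3 mm to spare at each end.
- crate_gap (a point): Middle of the open gap in the crate's far (+x) wall, on the wall's inner face: slats below up to 84 mm, gap 84 to 114 mm, top rail 114 to 132 mm above the bench. The tote's +x bottom edge rests on the lower slats, 6 mm into the gap; its -x rim touches the near wall. Slanted the tote is up to 163 mm long and needs the gap, until its -x rim is above the near wall.
- bay: Shallow green tray, fixed on the shelf of the pine rack left of the robot; origin at the centre of its underside, 40 mm above the bench. Inside 108 mm along its x (along the rack) and 174 mm along its y (towards the slatted back); floor 4 mm thick, rim 14 mm above the shelf. The tote goes in with its length along the tray's y.
- rack: Pine rack, fixed: shelf 540 mm long (x) by 240 deep (y), top 40 mm above the bench; origin on the bench under its centre. Slatted back 320 mm high at y = +108 to +138 mm. Two pegs 275 mm up at x = -200 and +200 mm carry a shower head (-x) and an adjustable wrench (+x), fixed there, ending within 110 mm of the back.
- jar: Clear glass jar with a steel cap, 76 mm across and 110 mm high, loose on the shelf next to the tray (on either side of it); origin at the centre of its underside. Leave alone.
- union: Grey PVC pipe union, 76 mm across and 68 mm high, standing loose on the shelf at the rack's +x end; origin at the centre of its underside. Leave alone.
- cap: White plastic overflow cap, 72 mm across and 20 mm high, loose on the shelf at the rack's -x end; origin at the centre of its underside. Leave alone.
- tin: Pale round tin, 66 mm across and 90 mm high, loose on the bench to the robot's right; origin at the centre of its underside. Leave alone.
- cleaner: Blue bottle, 64 mm across and 180 mm high, loose on the bench to the robot's right; origin at the centre of its underside. Leave alone.
There are look-alikes about, which are no part of the job. What is shaped like the crate but turquoise is not meant.

How it is judged:
By the outcome, as a careful person would: the job done as asked, in the order asked, and still so for the second after the job is handed in, with the robot touching nothing.
It also fails if it takes over 43 s, if anything falls off the work surface, if the arm or the gripper's body presses on something with over 40 N, if the wrist force passes 120 N, or if a joint passes its speed limit or range.

### The arm

A 6-joint arm with a two-finger parallel gripper is mounted at the origin on the work surface. World frame = base frame: x ahead of the robot, y to its left, z up, the work surface at z = 0. Lengths are in m, angles in rad, forces in N, time in s.
With the tool pointing down it reaches from about 0.375 to 0.9 m from the base axis. Payload 3.1 kg.
Tool frame: the origin (TCP) lies where the fingers leave the gripper's body, on its centre line; the fingertips stand 70 mm ahead of it and the grasp point (between the pads) lies 51 mm ahead of it (arm.grip_point_offset is the z of the grasp point in the tool frame, in m); z points along the fingers, y is the direction in which the jaws open and shut (so a half turn about z gives the same grasp; the last joint's range is limited). The gripper opens to 87 mm and grips with 3 to 60 N. Pads are 19 mm wide; open, the fingers measure 117 mm over their backs; the gripper's body (75 mm by 190 mm) begins 51 mm behind the grasp point.
Start: joints at [1.105, 0.527, 1.433, -0, 1.181, -0.178], TCP at [0.177, 0.599, 0.292] pointing down, gripper open.
Joint ranges: [-3.08, 3.08], [-0.75, 2.2], [0.22, 2.44], [-1.43, 4.57], [0, 2.65], [-2.85, 2.85]. Speed limits (rad/s): [2.79, 2.79, 3.14, 3.14, 3.14, 3.14].

### API

Orientations are given as a 3x3 rotation matrix whose columns are the frame's x, y, z axes.
In Python, from rig import arm, get_image gives the robot as it stands. The module is installed in compiled form; this text tells all that it offers.
- The arm moves only by the tool move_arm, never from a script. Its argument "motion" is a list of rows, each a list of 3 entries, a list of its own where there are three numbers: the turn, a rotation vector about the world's x, y, z in units of pi/2 rad (1.0 is pi/2 rad), then the shift along the world's x, y, z in units of 0.25 m (1.0 is 0.25 m), then the closure in counts, from 0 (fully open) to 255 (shut). A call has exactly 8 rows; each row shifts and turns the commanded pose from where the row before left it; what a row does not reach is not made up. A row lasts 1/8 s, in which the tool goes at most 62.5 mm and 10.7 degrees, less where a joint would pass 70% of its speed; a pose out of reach is approached as far as the arm can. A call with a number of a shift or a turn outside -1 to 1 is refused whole. A call with a gripper value outside its range is refused whole. The fingers move at their own pace and stop on an object; "force" is the grip in N (left out, the last holds). Time passes only in rows, so rows that do not move let the fingers close, or fill a call up. It gives the time, the measured TCP pose, the force and the opening at its end, in the units of the state.
- arm.get_state(): the state, without advancing time (a new reading comes with each control period).
- get_image(name): name is "side" or "top"; returns a dict with "color" (420x560x3 uint8, red, green, blue), "K" (3x3 intrinsics, pixels), "position" and "rotation" of the camera in the world. Camera axes: x right, y up, looking along -z (the intrinsics and any distortion apply to the point x, -y, -z); pixel columns grow to the right and rows downward; lengths in m; the calibration is good to about 2 mm. A picture is of the moment at which its call begins. There is no depth.
- arm.job_done(): hands the job in, once; it reports no verdict.
The state is a dict: "time": time; "joint_positions": joint angles; "qvel": joint speeds; "joint_torque": joint torques, N m; "eef_pos": TCP position; "tool_rot": TCP orientation; "ft_force": force on the tool from outside, world axes, zero at the start; "moment": the same for the moment, N m; "finger_gap": finger opening in m.
Only numpy, scipy, OpenCV 4.12 (cv2) and the standard library are available. Lean on these libraries where they do the work, as an engineer would, in place of code of your own. Each camera call takes 0.05 s, during which the arm holds its last target. There are 200 camera calls.

## Working session

There is one attempt and no reset: what is moved stays moved. The work goes in short steps, Python scripts to look and compute and a tool call to move; the robot and the scene stay as the last step left them, time stands still between calls to the robot, and variables do not carry over. Pictures are saved under pics/ and viewed, about 8 in all and at most 12, crops included, and the job is handed in when it is done.

Besides the shell and the picture viewer there is one more tool, called as name(argument=value, ...), one argument or row to a line, values as JSON. move_arm: Moves the arm, as the interface text tells. Its arguments: {"type":"object","properties":{"motion":{"type":"array"},"force":{"type":"number"}},"required":["motion"]}

```bash
mkdir -p pics; python3 - <<'E'
from rig import arm,get_image
import cv2,numpy as np,pickle
for n in("side","top"):
    d=get_image(n); cv2.imwrite(f"pics/{n}0.png",d["color"][:,:,::-1]); pickle.dump(d,open(f"{n}0.pkl","wb"))
    print(n,{k:(np.round(v,4).tolist() if k!="color" else 0) for k,v in d.items()})
s=arm.get_state();print({k:np.round(v,3).tolist() for k,v in s.items()},arm.grip_point_offset)
E
```

```text
side {'color': 0, 'K': [[410.48, 0.0, 277.4185], [0.0, 410.48, 213.1113], [0.0, 0.0, 1.0]], 'position': [0.1695, 0.4857, 0.7946], 'rotation': [[-0.8443, 0.3937, -0.3636], [-0.5357, -0.6393, 0.5516], [-0.0153, 0.6605, 0.7507]]}
top {'color': 0, 'K': [[485.4571, 0.0, 277.727], [0.0, 485.4571, 207.6755], [0.0, 0.0, 1.0]], 'position': [0.31, -0.0413, 1.4312], 'rotation': [[-0.0253, 0.986, -0.1648], [-0.9997, -0.0254, 0.0018], [-0.0024, 0.1648, 0.9863]]}
{'time': 0.1, 'joint_positions': [1.106, 0.528, 1.434, -0.0, 1.181, -0.179], 'qvel': [-0.001, -0.003, -0.002, 0.001, 0.0, 0.0], 'joint_torque': [0.0, -44.099, -17.715, 0.064, 0.053, -0.0], 'eef_pos': [0.177, 0.599, 0.291], 'tool_rot': [[-0.959, 0.283, -0.001], [0.283, 0.959, -0.002], [0.0, -0.002, -1.0]], 'ft_force': [-0.63, 0.663, -0.377], 'moment': [0.052, 0.003, -0.01], 'finger_gap': 0.087} 0.051
```

View pics/side0.png

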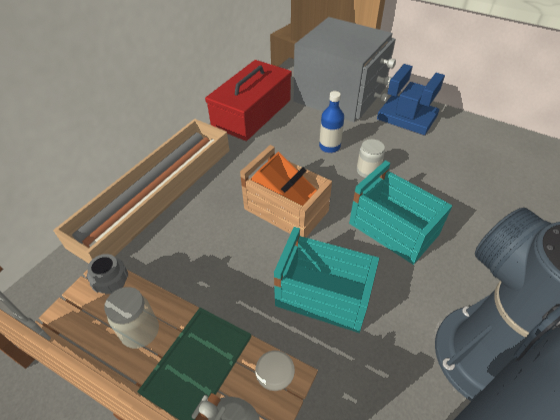

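View pics/top0.png

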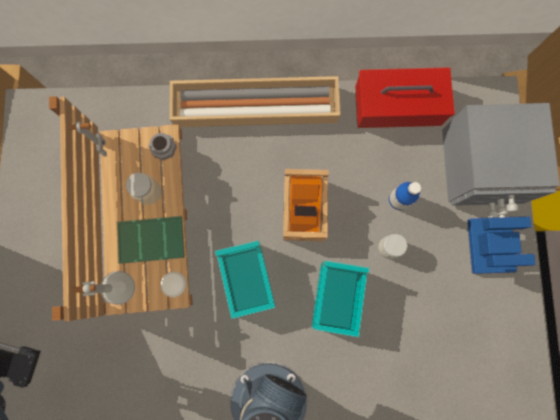

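```bash
python3 - <<'E'
import cv2,numpy as np
t=cv2.imread("pics/top0.png");s=cv2.imread("pics/side0.png")
def crop(im,x,y,w,h,k):
    c=cv2.resize(im[y:y+h,x:x+w],None,fx=k,fy=k,interpolation=cv2.INTER_CUBIC)
    for i in range(0,w,10): cv2.putText(c,str(x+i),(i*k,8),0,.3,(255,255,255));cv2.line(c,(i*k,0),(i*k,h*k),(255,255,255) if i%50==0 else (160,160,160),1) if 0 else cv2.line(c,(i*k,8),(i*k,14),(255,255,255),1)
    for j in range(0,h,10): cv2.putText(c,str(y+j),(0,j*k+4),0,.3,(255,255,255));cv2.line(c,(20,j*k),(26,j*k),(255,255,255),1)
    return c
a=crop(t,272,160,66,85,7); b=crop(s,236,142,100,95,7)
cv2.imwrite("pics/c1.png",np.hstack([cv2.resize(x,None,fx=600/x.shape[0],fy=600/x.shape[0]) if 0 else x for x in (cv2.copyMakeBorder(a,0,max(0,b.shape[0]-a.shape[0]),0,0,0),)]))
cv2.imwrite("pics/c2.png",b[:600])
T=crop(t,105,200,95,80,6);S=crop(s,130,300,130,120,4)
h=max(T.shape[0],S.shape[0])
A=cv2.copyMakeBorder(a[:,:],0,0,0,0,0)
W=np.zeros((595,800,3),np.uint8);W[:a.shape[0],:a.shape[1]]=a;
tt=crop(t,108,208,80,60,4);W[:240,470:790]=tt
ss=crop(s,130,300,130,118,2);W[250:486,470:730]=ss
cv2.imwrite("pics/c1.png",W)
E
```

```text
(no output)
```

View pics/c1.png

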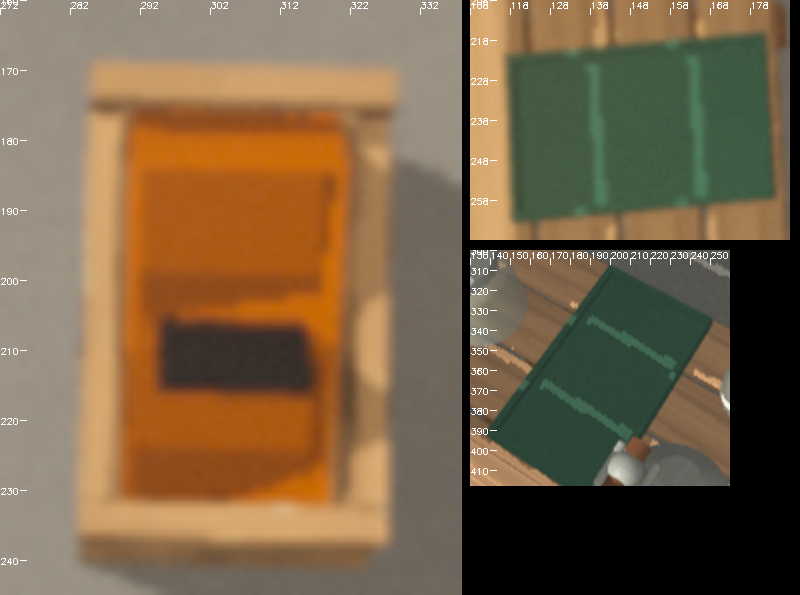

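View pics/c2.png

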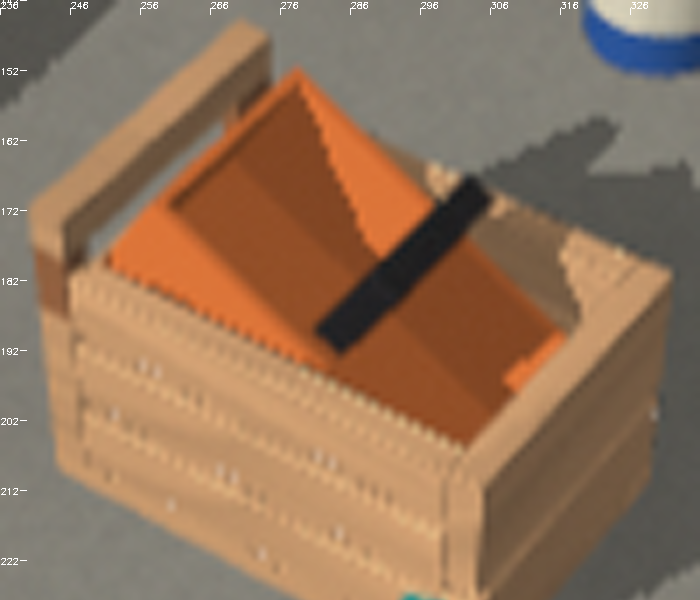

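```bash
cat > h.py <<'E'
import numpy as np,pickle
from scipy.optimize import least_squares
def proj(d,P):
    q=(np.atleast_2d(P)-d["position"])@np.asarray(d["rotation"])
    q=np.c_[q[:,0],-q[:,1],-q[:,2]]@np.asarray(d["K"]).T
    return q[:,:2]/q[:,2:]
def pose(p,L):  # x,y,yaw ; local pts
    L=np.atleast_2d(L);c,s=np.cos(p[2]),np.sin(p[2])
    return np.c_[p[0]+c*L[:,0]-s*L[:,1],p[1]+s*L[:,0]+c*L[:,1],L[:,2]]
E
python3 - <<'E'
from h import *
t,s=[pickle.load(open(f+"0.pkl","rb")) for f in("top","side")]
c=[(t,285.1,168.9,92,60,132),(t,328.7,169.7,92,-60,132),(t,328.4,175,78,-60,132),(t,283.3,236.4,-92,60,107),(t,327.4,237.6,-92,-60,107),
(s,332,180.9,-92,-60,107),(s,305.3,211.3,-92,60,107),(s,240.3,171.3,92,60,132),(s,270.6,144.6,92,-60,132),(s,274.6,147.7,78,-60,132)]
f=lambda p:np.concatenate([proj(a[0],pose(p,np.array(a[3:])/1e3))[0]-a[1:3] for a in c])
r=least_squares(f,[.45,0,0],loss="soft_l1");print("crate",r.x.round(4),f(r.x).reshape(-1,2).round(1).tolist())
C=r.x
g=[(t,117.5,222.3,1,1),(t,181.8,216.5,1,-1),(t,184.3,257.3,-1,-1),(t,118.8,263.3,-1,1),(s,200,307.5,1,-1),(s,251.5,334,-1,-1),(s,140,393.5,1,1)]
f=lambda p:np.concatenate([proj(a[0],pose(p,[a[3]*p[3],a[4]*p[4],.054]))[0]-a[1:3] for a in g])
r=least_squares(f,[.4,.4,0,.058,.091],loss="soft_l1");print("tray",r.x.round(4),f(r.x).reshape(-1,2).round(1).tolist())
f=lambda p:np.concatenate([proj(a[0],pose(p,[a[3]*.057,a[4]*.09,.054]))[0]-a[1:3] for a in g])
r=least_squares(f,[.4,.4,0],loss="soft_l1");print("tray fixed",r.x.round(4))
# handle top corners predicted
th=np.radians(30);L=[]
for u in(75-7,75+7):
  for y in(30,-30): L.append([-46+u*np.cos(th)-106*np.sin(th),y,12+u*np.sin(th)+106*np.cos(th)])
for d in(t,s):print(proj(d,pose(C,np.array(L)/1e3)).round(1).tolist())
print("handle pt",pose(C,np.array([-23.5,0,123.1])/1e3))
E
cat > plan.py <<'E'
# 2D config search: tote +x bottom corner (x,z), tilt th; bottleneck clearance
import numpy as np,heapq
W=[(-92,-78,0,107),(78,92,0,84),(78,92,114,132),(-200,200,-50,12)]
a=np.linspace(0,1,31)
R=np.concatenate([np.c_[-150*a,0*a],np.c_[0*a,64*a],np.c_[0*a-150,64*a]])
def clear(x,z,th):
    c,s=np.cos(th),np.sin(th);P=np.c_[x+c*R[:,0]-s*R[:,1],z+s*R[:,0]+c*R[:,1]]
    m=1e9
    for x0,x1,z0,z1 in W:
        dx=np.maximum(x0-P[:,0],P[:,0]-x1);dz=np.maximum(z0-P[:,1],P[:,1]-z1)
        m=min(m,np.where((dx>0)&(dz>0),np.hypot(dx,dz),np.maximum(dx,dz)).min())
    # wall corners inside tote outline (solid)
    for x0,x1,z0,z1 in W[:3]:
        for px in(x0,x1):
            for pz in(z0,z1):
                u=c*(px-x)+s*(pz-z);v=-s*(px-x)+c*(pz-z)
                m=min(m,(np.hypot(max(0,-150-u,u),max(0,-v,v-64)) if (u<-150 or u>0 or v<0 or v>64) else max(-150-u,u,-v,v-64)))
    return m
if __name__=="__main__":
    X=np.arange(64,100,1.);Z=np.arange(14,112,2.);T=np.radians(np.arange(0,33,1.))
    G=np.array([[[clear(x,z,t) for t in T] for z in Z] for x in X])
    st=(int(84-64),int((88-14)/2),30)
    best={st:9};par={};h=[(-9,0,st)];D=[(i,j,k) for i in(-1,0,1) for j in(-1,0,1) for k in(-1,0,1) if i or j or k]
    print("start",G[st])
    while h:
        b,l,n=heapq.heappop(h)
        if n[2]==0 and Z[n[1]]<=80: break
        if -b<best[n]-1e-9: continue
        for d in D:
            m=tuple(np.add(n,d))
            if min(m)<0 or any(m[i]>=G.shape[i] for i in range(3)):continue
            v=round(min(-b,G[m]),1) 
            if v>best.get(m,-99): best[m]=v;par[m]=n;heapq.heappush(h,(-v,l+1,m))
    p=[n]
    while p[-1]!=st:p.append(par[p[-1]])
    print("bottleneck",b)
    for q in p[::-1][::3]+[n]:print(X[q[0]],Z[q[1]],q[2],round(G[q],1))
E
timeout 500 python3 plan.py
```

```text
crate [ 0.5403 -0.1212 -0.0529] [[-0.2, -0.3], [-0.2, 0.1], [0.1, -0.2], [-0.2, -0.2], [-0.5, -0.2], [0.8, -0.3], [0.2, 0.2], [0.1, 0.1], [-0.3, 0.0], [0.2, -1.1]]
tray [0.4574 0.3225 0.0785 0.059  0.0923] [[-1.1, 0.2], [-1.1, -0.6], [-0.7, -0.4], [-0.4, 0.4], [0.9, 0.2], [0.3, -0.6], [0.1, -1.0]]
tray fixed [0.4576 0.3225 0.0771]
[[294.8, 216.1], [317.1, 216.7], [295.0, 211.3], [317.4, 211.9]]
[[293.9, 184.6], [308.2, 169.8], [289.5, 180.3], [304.0, 165.6]]
handle pt [[ 0.51683088 -0.11997277  0.1231    ]]
start 0.09618943233419941
bottleneck -0.6
84.0 88.0 30 0.1
86.0 90.0 28 1.5
87.0 90.0 25 1.6
86.0 90.0 22 0.9
86.0 88.0 19 0.9
84.0 90.0 16 0.8
81.0 88.0 13 0.7
79.0 86.0 10 1.0
77.0 84.0 7 1.0
75.0 78.0 4 0.6
74.0 72.0 1 1.4
73.0 70.0 0 1.0
```

```bash
cat > plan2.py <<'E'
import numpy as np,heapq,json
from plan import R
W=[(-92,-78,0,107),(78,92,0,84),(78,92,114,132),(-200,200,-50,12)]
X=np.arange(70,94,.5);Z=np.arange(56,112,.5);T=np.arange(0,31,1)
xx,zz=np.meshgrid(X,Z,indexing="ij")
G=np.zeros(xx.shape+(len(T),))
for k,t in enumerate(np.radians(T)):
    c,s=np.cos(t),np.sin(t);m=np.full(xx.shape,1e9)
    px=xx[...,None]+c*R[:,0]-s*R[:,1];pz=zz[...,None]+s*R[:,0]+c*R[:,1]
    for x0,x1,z0,z1 in W:
        dx=np.maximum(x0-px,px-x1);dz=np.maximum(z0-pz,pz-z1)
        m=np.minimum(m,np.where((dx>0)&(dz>0),np.hypot(dx,dz),np.maximum(dx,dz)).min(-1))
        for a in(x0,x1):
            for b in(z0,z1):
                u=c*(a-xx)+s*(b-zz);v=-s*(a-xx)+c*(b-zz)
                du=np.maximum(-150-u,u);dv=np.maximum(-v,v-64)
                m=np.minimum(m,np.where((du>0)&(dv>0),np.hypot(du,dv),np.maximum(du,dv)))
    G[...,k]=m
st=(int((84-70)*2),int((87.5-56)*2),30);print("start",G[st])
D=[(i,j,k) for i in(-1,0,1) for j in(-1,0,1) for k in(-1,0,1) if i or j or k]
# smooth cost: shortest path with cost favouring clearance
best={st:0};par={};h=[(0,st)]
while h:
    b,n=heapq.heappop(h)
    if n[2]==0 and Z[n[1]]<=66: break
    if b>best[n]+1e-9: continue
    for d in D:
        m=tuple(np.add(n,d))
        if min(m)<0 or any(m[i]>=G.shape[i] for i in range(3)) or G[m]<-.3:continue
        v=b+np.linalg.norm(np.multiply(d,[.5,.5,1]))*(.05+np.exp(-3*G[m]))
        if v<best.get(m,1e9): best[m]=v;par[m]=n;heapq.heappush(h,(v,m))
p=[n]
while p[-1]!=st:p.append(par[p[-1]])
p=p[::-1];print("min",min(G[q] for q in p))
for q in p[::2]+[n]:print(X[q[0]],Z[q[1]],q[2],round(G[q],1))
E
timeout 500 python3 plan2.py
python3 - <<'E'
from h import *
t,s=[pickle.load(open(f+"0.pkl","rb")) for f in("top","side")]
C=[.5403,-.1212,-.0529]
# tote fit: +x bottom corner X,Z, tilt, dy
o=[(t,317,215.7,-7,-30,106),(t,294.9,215.4,-7,30,106),(t,295.1,205.4,7,30,64),(t,316,206.4,7,-30,64),(s,306.3,169.9,-7,-30,106),(s,303.1,166.6,7,-30,106)]
def P(p,a):
    c,q=np.cos(p[2]),np.sin(p[2]);u,v=75+a[3],a[5]
    return pose(C,np.array([[-46+p[0]+u*c-v*q,a[4]+p[3],12+p[1]+u*q+v*c]])/1e3)
f=lambda p:np.r_[np.concatenate([proj(a[0],P(p,a))[0]-a[1:3] for a in o])/.5,p[0]/2,p[1]/1,(p[2]-.52)/.03,p[3]/3]
r=least_squares(f,[0,0,.52,0],loss="soft_l1",x_scale=[1,1,.02,1]);print(r.x,np.degrees(r.x[2]),f(r.x).round(1))
print(P(r.x,(0,0,0,0,0,85)))
E
```

```text
start 0.031088913245536087
min 0.031088913245536087
84.0 87.5 30 0.0
84.5 88.5 30 0.6
85.5 89.5 29 1.2
86.5 90.0 27 1.5
86.5 90.0 25 1.5
86.5 89.5 23 1.4
86.5 88.5 21 1.2
86.0 88.0 19 0.9
85.0 87.5 17 0.8
84.0 87.0 15 1.2
83.0 87.0 14 1.4
82.0 87.0 12 1.7
81.0 87.0 11 2.2
80.0 87.0 10 2.1
79.0 87.0 8 2.7
78.0 86.5 6 2.5
77.0 85.5 4 1.8
76.0 84.5 2 2.1
75.0 83.5 0 3.0
75.0 82.5 0 3.0
75.0 81.5 0 3.0
75.0 80.5 0 3.0
75.0 79.5 0 3.0
75.0 78.5 0 3.0
75.0 77.5 0 3.0
75.0 76.5 0 3.0
75.0 75.5 0 3.0
75.0 74.5 0 3.0
75.0 73.5 0 3.0
75.0 72.5 0 3.0
75.0 71.5 0 3.0
75.0 70.5 0 3.0
75.0 69.5 0 3.0
75.0 68.5 0 3.0
75.0 67.5 0 3.0
75.0 66.5 0 3.0
75.0 66.0 0 3.0
[-0.36793864 -0.87970155  0.50264041  0.48100769] 28.79917407250545 [-0.2  0.5 -0.5 -0.1 -1.1 -0.1  0.5 -0.9  1.9 -0.1 -0.2 -1.8 -0.2 -0.9
 -0.6  0.2]
[[ 0.51876323 -0.11957796  0.12173753]]
```

move_arm(
  motion=[
    [[0,0,0],[0,0,0.2],0],
    [[0,0,0],[0,0,0.2],0],
    [[0,0,0],[0,0,0.2],0],
    [[0,0,0],[0,0,0.2],0],
    [[0,0,-0.1],[0.2,-0.15,0],0],
    [[0,0,-0.1],[0.2,-0.15,0],0],
    [[0,0,-0.1],[0.2,-0.15,0],0],
    [[0,0,-0.1],[0.2,-0.15,0],0],
  ],
  force=20,
)

```text
time: 1.1
eef_pos: [0.3779, 0.448, 0.4918]
tool_rot: [[-0.606, 0.796, -0.001], [0.796, 0.606, -0.0], [0.0, -0.001, -1.0]]
ft_force: [0.7, 1.3, -0.3]
finger_gap: 0.0872
```

move_arm(
  motion=[
    [[0,0,-0.056],[0.03,-0.24,-0.02],135],
    [[0,0,-0.056],[0.03,-0.24,-0.02],135],
    [[0,0,-0.056],[0.03,-0.24,-0.02],135],
    [[0,0,-0.056],[0.03,-0.24,-0.02],135],
    [[0,0,-0.056],[0.03,-0.24,-0.02],135],
    [[0,0,-0.056],[0.03,-0.24,-0.02],135],
    [[0,0,-0.056],[0.03,-0.24,-0.02],135],
    [[0,0,-0.056],[0.03,-0.24,-0.02],135],
  ],
)

```text
time: 2.1
eef_pos: [0.4364, -0.0324, 0.4519]
tool_rot: [[0.051, 0.999, 0.0], [0.999, -0.051, 0.0], [0.0, 0.0, -1.0]]
ft_force: [0.1, 0.7, 0.0]
finger_gap: 0.0411
```

move_arm(
  motion=[
    [[-0.003,-0.0545,0],[0.008,-0.056,-0.138],135],
    [[-0.003,-0.0545,0],[0.008,-0.056,-0.138],135],
    [[-0.003,-0.0545,0],[0.008,-0.056,-0.138],135],
    [[-0.003,-0.0545,0],[0.008,-0.056,-0.138],135],
    [[-0.003,-0.0545,0],[0.008,-0.056,-0.138],135],
    [[-0.003,-0.0545,0],[0.008,-0.056,-0.138],135],
    [[0,0,0],[0,0,0],135],
    [[0,0,0],[0,0,0],135],
  ],
)

```text
time: 3.1
eef_pos: [0.4513, -0.1044, 0.2626]
tool_rot: [[0.036, 0.885, 0.465], [0.999, -0.037, -0.008], [0.01, 0.465, -0.885]]
ft_force: [-0.3, -0.3, 0.6]
finger_gap: 0.0409
```

```bash
cat >> h.py <<'E'
from scipy.spatial.transform import Rotation as Rr
C=[.5403,-.1212,-.0529]
def toolrot(th,yaw): # tote tilt th about crate y (leaning -x): columns
    Rt=(Rr.from_euler("z",yaw)*Rr.from_euler("y",-th)).as_matrix()
    tx,ty,tz=Rt.T
    return np.c_[ty,tx,-tz]
def delta(s,pos,R):
    dr=Rr.from_matrix(R@np.asarray(s["tool_rot"]).T).as_rotvec()/(np.pi/2)
    return dr.round(4),((np.asarray(pos)-s["eef_pos"])/.25).round(4)
E
cat > look.py <<'E'
import sys,cv2
from h import *
from rig import arm,get_image
# name, then side crop x y w h k
n=sys.argv[1];x,y,w,h,k=map(int,sys.argv[2:7]);cam=sys.argv[7]
d=get_image(cam);pickle.dump(d,open(f"{n}.pkl","wb"))
c=cv2.resize(np.ascontiguousarray(d["color"][y:y+h,x:x+w,::-1]),None,fx=k,fy=k,interpolation=cv2.INTER_CUBIC)
for i in range(0,w,20):cv2.putText(c,str(x+i),(i*k,8),0,.35,(255,255,255))
for j in range(0,h,20):cv2.putText(c,str(y+j),(0,j*k+4),0,.35,(255,255,255))
cv2.imwrite(f"pics/{n}.png",c)
E
python3 look.py s1 220 90 150 115 5 side
python3 - <<'E'
from h import *
from rig import arm
s=arm.get_state();print(s["eef_pos"],s["tool_rot"])
print(delta(s,[.4925,-.1187,.1667],toolrot(np.radians(29.5),C[2])))
E
```

```text
[ 0.4514712  -0.10428708  0.26300541] [[ 0.03583656  0.88427025  0.46559839]
 [ 0.99930912 -0.03630025 -0.00797376]
 [ 0.00985038  0.46556246 -0.8849602 ]]
(array([-0.0071, -0.0192, -0.011 ]), array([ 0.1641, -0.0577, -0.3852]))
```

View pics/s1.png

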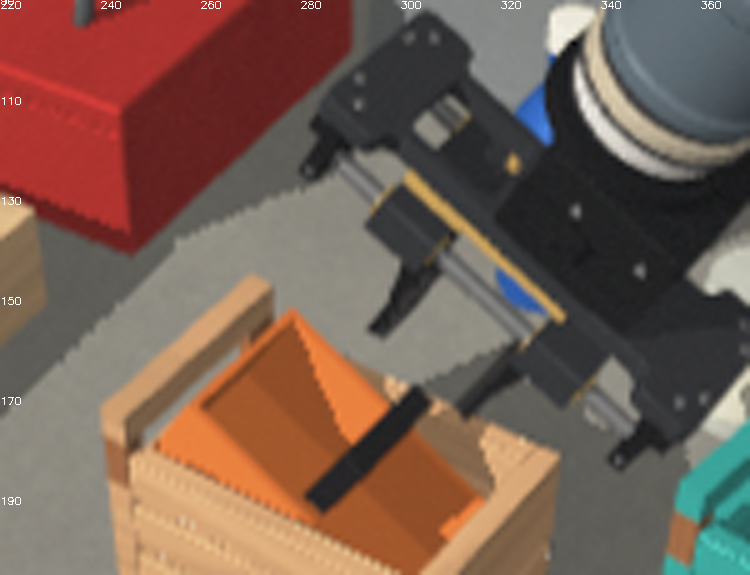

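move_arm(
  motion=[
    [[-0.007,-0.019,-0.011],[-0.014,-0.048,-0.072],135],
    [[0,0,0],[0.0295,-0.0015,-0.052],135],
    [[0,0,0],[0.0295,-0.0015,-0.052],135],
    [[0,0,0],[0.0295,-0.0015,-0.052],135],
    [[0,0,0],[0.0295,-0.0015,-0.052],135],
    [[0,0,0],[0.0295,-0.0015,-0.052],135],
    [[0,0,0],[0.0295,-0.0015,-0.052],135],
    [[0,0,0],[0,0,0],135],
  ],
)

```text
time: 4.15
eef_pos: [0.4929, -0.1183, 0.1665]
tool_rot: [[0.052, 0.869, 0.492], [0.999, -0.046, -0.025], [0.001, 0.493, -0.87]]
ft_force: [-0.6, 0.3, -0.0]
finger_gap: 0.041
```

```bash
python3 look.py s2 220 120 130 100 6 side
python3 - <<'E'
from h import *
from rig import arm
s=arm.get_state();print(s["eef_pos"],s["tool_rot"],s["ft_force"])
print(delta(s,[.4925,-.1187,.1667],toolrot(np.radians(29.5),C[2])))
E
```

```text
[ 0.49245943 -0.11824328  0.16679119] [[ 5.23278735e-02  8.68994876e-01  4.92046440e-01]
 [ 9.98629584e-01 -4.59617650e-02 -2.50293941e-02]
 [ 8.64907610e-04  4.92681867e-01 -8.70209073e-01]] [ 0.44977069  0.95462899 -0.37167437]
(array([-0.0005,  0.0002, -0.0003]), array([ 0.0002, -0.0018, -0.0004]))
```

View pics/s2.png

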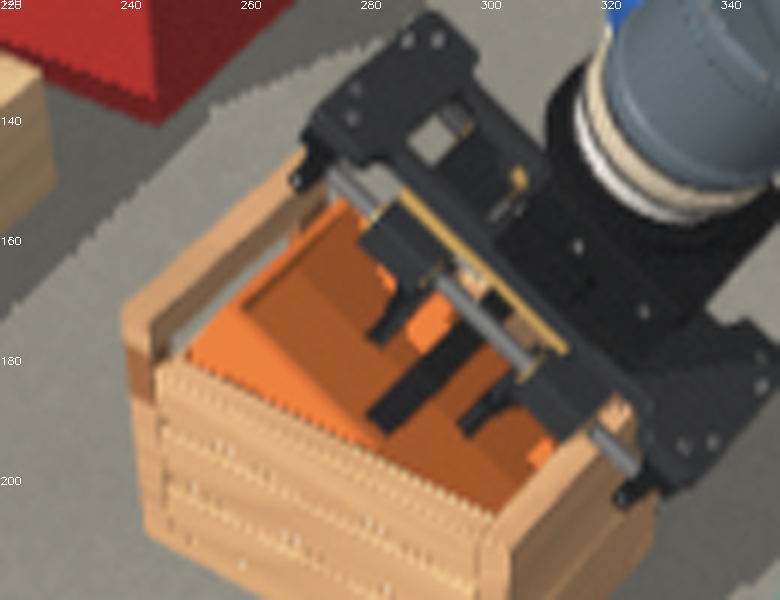

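The image shows the fingers astride the black handle (handle end near pixel (281,190), tips near (282,175) and (298,191)), roughly centred, so I close the gripper.

move_arm(
  motion=[
    [[0,0,0],[0,0,0],180],
    [[0,0,0],[0,0,0],200],
    [[0,0,0],[0,0,0],255],
    [[0,0,0],[0,0,0],255],
    [[0,0,0],[0,0,0],255],
    [[0,0,0],[0,0,0],255],
    [[0,0,0],[0,0,0],255],
    [[0,0,0],[0,0,0],255],
  ],
  force=30,
)

```text
time: 5.2
eef_pos: [0.4928, -0.1188, 0.1671]
tool_rot: [[0.054, 0.868, 0.494], [0.999, -0.047, -0.025], [0.002, 0.494, -0.869]]
ft_force: [0.5, 1.2, 5.4]
finger_gap: 0.0141
```

```bash
cat > wp.py <<'E'
from h import *
from rig import arm
s=arm.get_state()
w=np.array([(84,87.4,29.6),(85.5,89.5,29),(86.5,90,26),(86.5,89.5,23),(86.5,88.5,21),(86,88,19),(85,87.5,17),(84,87,15),(82,87,12),(80,87,10),(79,87,8),(78,86.5,6),(77,85.5,4),(76,84.5,2),(75,83.5,0),(75,70,0)])
t=np.radians(w[:,2]);T=np.c_[w[:,0]-75*np.cos(t)-136*np.sin(t),w[:,1]-75*np.sin(t)+136*np.cos(t)]
p0=np.asarray(s["eef_pos"]);y=C[2];rel=(T-T[0])/1e3
P=np.c_[p0[0]+rel[:,0]*np.cos(y),p0[1]+rel[:,0]*np.sin(y),p0[2]+rel[:,1]]
print(P.round(4).tolist(), s["ft_force"])
for i in range(1,len(w)):
    d=(P[i]-P[i-1])/.25;a=-(w[i,2]-w[i-1,2])/90
    print(w[i],"turn",np.round([a*np.sin(y)*1,-a*np.cos(y),0],4)*-1*np.array([1,1,1]) if 0 else np.round([-a*-np.sin(y)*-1,a*np.cos(y),0],4),"shift",d.round(3))
E
python3 wp.py
```

```text
[[0.4928, -0.1188, 0.1671], [0.4951, -0.1189, 0.1706], [0.5006, -0.1192, 0.1779], [0.5055, -0.1194, 0.1839], [0.5089, -0.1196, 0.1871], [0.512, -0.1198, 0.1907], [0.5147, -0.1199, 0.1942], [0.5175, -0.1201, 0.1975], [0.5215, -0.1203, 0.203], [0.5237, -0.1204, 0.2064], [0.5269, -0.1206, 0.2098], [0.5303, -0.1207, 0.2125], [0.5338, -0.1209, 0.2145], [0.5374, -0.1211, 0.2163], [0.5411, -0.1213, 0.218], [0.5411, -0.1213, 0.2045]] [0.54417994 1.18134097 5.38026368]
[85.5 89.5 29. ] turn [0.0004 0.0067 0.    ] shift [ 0.009 -0.     0.014]
[86.5 90.  26. ] turn [0.0018 0.0333 0.    ] shift [ 0.022 -0.001  0.029]
[86.5 89.5 23. ] turn [0.0018 0.0333 0.    ] shift [ 0.019 -0.001  0.024]
[86.5 88.5 21. ] turn [0.0012 0.0222 0.    ] shift [ 0.014 -0.001  0.013]
[86. 88. 19.] turn [0.0012 0.0222 0.    ] shift [ 0.012 -0.001  0.014]
[85.  87.5 17. ] turn [0.0012 0.0222 0.    ] shift [ 0.011 -0.001  0.014]
[84. 87. 15.] turn [0.0012 0.0222 0.    ] shift [ 0.011 -0.001  0.013]
[82. 87. 12.] turn [0.0018 0.0333 0.    ] shift [ 0.016 -0.001  0.022]
[80. 87. 10.] turn [0.0012 0.0222 0.    ] shift [ 0.009 -0.     0.014]
[79. 87.  8.] turn [0.0012 0.0222 0.    ] shift [ 0.013 -0.001  0.013]
[78.  86.5  6. ] turn [0.0012 0.0222 0.    ] shift [ 0.014 -0.001  0.011]
[77.  85.5  4. ] turn [0.0012 0.0222 0.    ] shift [ 0.014 -0.001  0.008]
[76.  84.5  2. ] turn [0.0012 0.0222 0.    ] shift [ 0.014 -0.001  0.007]
[75.  83.5  0. ] turn [0.0012 0.0222 0.    ] shift [ 0.015 -0.001  0.007]
[75. 70.  0.] turn [-0. -0.  0.] shift [ 0.     0.    -0.054]
```

move_arm(
  motion=[
    [[0,0.0035,0],[0.005,0,0.007],255],
    [[0,0.0035,0],[0.004,0,0.007],255],
    [[0.001,0.0166,0],[0.011,0,0.0145],255],
    [[0.001,0.0166,0],[0.011,-0.001,0.0145],255],
    [[0.001,0.0166,0],[0.0095,0,0.012],255],
    [[0.001,0.0166,0],[0.0095,-0.001,0.012],255],
    [[0,0,0],[0,0,0],255],
    [[0,0,0],[0,0,0],255],
  ],
  force=40,
)

```text
time: 6.2
eef_pos: [0.5043, -0.1192, 0.1826]
tool_rot: [[0.054, 0.92, 0.388], [0.999, -0.05, -0.02], [0.001, 0.388, -0.922]]
ft_force: [3.8, 0.2, -2.9]
finger_gap: 0.014
```

move_arm(
  motion=[
    [[0,0.01,0],[0.011,-0.001,0.009],255],
    [[0.001,0.01,0],[0.011,0,0.009],255],
    [[0.001,0.011,0],[0.006,-0.001,0.007],255],
    [[0,0.011,0],[0.006,0,0.007],255],
    [[0.001,0.011,0],[0.0055,-0.001,0.007],255],
    [[0,0.011,0],[0.0055,0,0.007],255],
    [[0,0,0],[0,0,0],255],
    [[0,0,0],[0,0,0],255],
  ],
)

```text
time: 7.2
eef_pos: [0.5145, -0.1193, 0.1937]
tool_rot: [[0.054, 0.955, 0.291], [0.999, -0.052, -0.014], [0.002, 0.292, -0.957]]
ft_force: [-0.5, 1.0, -3.4]
finger_gap: 0.0139
```

move_arm(
  motion=[
    [[0,0.011,0],[0.006,-0.001,0.0075],255],
    [[0.001,0.011,0],[0.006,-0.001,0.0075],255],
    [[0.001,0.0166,0],[0.008,-0.001,0.011],255],
    [[0.001,0.0166,0],[0.008,0,0.011],255],
    [[0.001,0.022,0],[0.009,-0.001,0.014],255],
    [[0.001,0.022,0],[0.013,0,0.013],255],
    [[0,0,0],[0,0,0],255],
    [[0,0,0],[0,0,0],255],
  ],
)

```text
time: 8.2
eef_pos: [0.5272, -0.1204, 0.2099]
tool_rot: [[0.054, 0.989, 0.14], [0.999, -0.053, -0.007], [0.001, 0.14, -0.99]]
ft_force: [-0.8, -0.0, -4.6]
finger_gap: 0.0134
```

move_arm(
  motion=[
    [[0.001,0.022,0],[0.013,-0.001,0.011],255],
    [[0.001,0.022,0],[0.014,-0.001,0.008],255],
    [[0.001,0.022,0],[0.014,-0.001,0.007],255],
    [[0.001,0.023,0],[0.014,0,0.007],255],
    [[0,0,0],[0,0,0],255],
    [[0,0,0],[0,0,-0.015],255],
    [[0,0,0],[0,0,-0.02],255],
    [[0,0,0],[0,0,0],255],
  ],
)

```text
time: 9.2
eef_pos: [0.5409, -0.1213, 0.2091]
tool_rot: [[0.054, 0.999, -0.0], [0.999, -0.054, -0.0], [-0.0, -0.0, -1.0]]
ft_force: [0.5, -0.5, -5.5]
finger_gap: 0.0141
```

```bash
python3 look.py s3 220 120 130 100 6 side
```

```text
(no output)
```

View pics/s3.png

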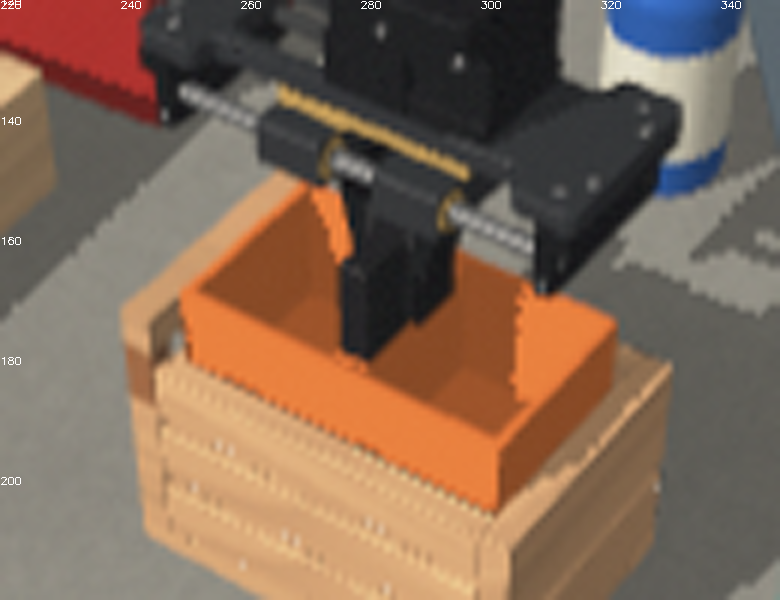

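move_arm(
  motion=[
    [[0,0,0],[0,0,0.03],255],
    [[0,0,0],[0,0,0.05],255],
    [[0,0,0],[0,0,0.08],255],
    [[0,0,0],[0,0,0.1],255],
    [[0,0,0],[0,0,0.12],255],
    [[0,0,0],[0,0,0.12],255],
    [[0,0,0],[0,0,0.08],255],
    [[0,0,0],[0,0,0.04],255],
  ],
)

```text
time: 10.25
eef_pos: [0.5419, -0.1215, 0.3672]
tool_rot: [[0.054, 0.999, 0.005], [0.999, -0.054, -0.003], [-0.002, 0.005, -1.0]]
ft_force: [-0.1, 0.4, -4.2]
finger_gap: 0.0135
```

move_arm(
  motion=[
    [[0,0,0.04],[-0.012,0.06,0],255],
    [[0,0,0.07],[-0.022,0.12,0],255],
    [[0,0,0.085],[-0.028,0.15,0],255],
    [[0,0,0.085],[-0.028,0.15,0],255],
    [[0,0,0.085],[-0.028,0.15,0],255],
    [[0,0,0.085],[-0.028,0.15,0],255],
    [[0,0,0.085],[-0.028,0.15,0],255],
    [[0,0,0.085],[-0.028,0.15,0],255],
  ],
)

```text
time: 11.25
eef_pos: [0.4904, 0.1497, 0.3648]
tool_rot: [[-0.798, 0.602, 0.001], [0.602, 0.798, 0.0], [-0.001, 0.001, -1.0]]
ft_force: [1.4, 0.5, -4.0]
finger_gap: 0.0138
```

move_arm(
  motion=[
    [[0,0,0.085],[-0.028,0.15,0],255],
    [[0,0,0.085],[-0.028,0.15,0],255],
    [[0,0,0.085],[-0.028,0.15,0],255],
    [[0,0,0.085],[-0.028,0.13,0],255],
    [[0,0,0.08],[-0.02,0.08,0],255],
    [[0,0,0.04],[0,0.03,0],255],
    [[0,0,0.01],[0,0,0],255],
    [[0,0,0],[0,0,0],255],
  ],
)

```text
time: 12.25
eef_pos: [0.4579, 0.3206, 0.3647]
tool_rot: [[-0.996, -0.086, 0.0], [-0.086, 0.996, 0.001], [-0.001, 0.001, -1.0]]
ft_force: [0.7, -0.2, -4.3]
finger_gap: 0.0142
```

```bash
python3 look.py t4 60 150 200 150 4 top; python3 - <<'E'
from h import *
from rig import arm
s=arm.get_state();print(s["eef_pos"],s["ft_force"],s["finger_gap"],s["joint_positions"])
R=Rr.from_euler("z",.077).as_matrix();R=np.c_[-R[:,0]*-1,R[:,1],[0,0,-1]];R[:,0]=np.cross(R[:,1],R[:,2])
print(delta(s,[.4576,.3225,.26],R))
E
```

```text
[0.45805534 0.32046741 0.36470487] [ 0.33843249 -0.049385   -4.2742475 ] 0.013615807662269299 [ 4.10249840e-01  3.59349919e-01  1.50973221e+00  8.22635374e-04
  1.27161779e+00 -1.24698796e+00]
(array([-0.0007,  0.0003, -0.0059]), array([-0.0018,  0.0081, -0.4188]))
```

View pics/t4.png

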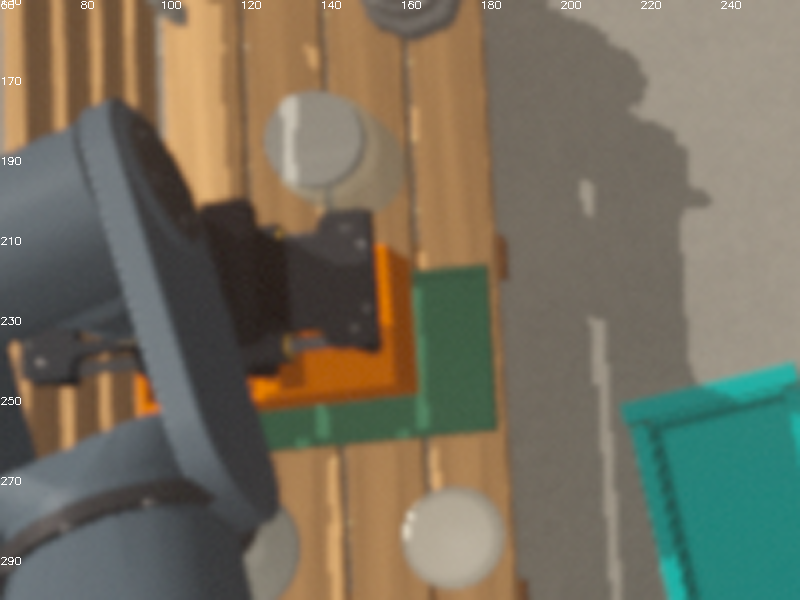

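move_arm(
  motion=[
    [[0,0,-0.006],[-0.002,0.004,-0.04],255],
    [[0,0,0],[0,0.004,-0.07],255],
    [[0,0,0],[0,0,-0.08],255],
    [[0,0,0],[0,0,-0.08],255],
    [[0,0,0],[0,0,-0.07],255],
    [[0,0,0],[0,0,-0.05],255],
    [[0,0,0],[0,0,-0.03],255],
    [[0,0,0],[0,0,0],255],
  ],
)

```text
time: 13.3
eef_pos: [0.4575, 0.3229, 0.2594]
tool_rot: [[-0.997, -0.078, 0.0], [-0.078, 0.997, 0.001], [-0.0, 0.001, -1.0]]
ft_force: [0.0, -0.1, -4.5]
finger_gap: 0.0139
```

```bash
python3 look.py s5 0 0 560 420 1 side
```

```text
(no output)
```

View pics/s5.png

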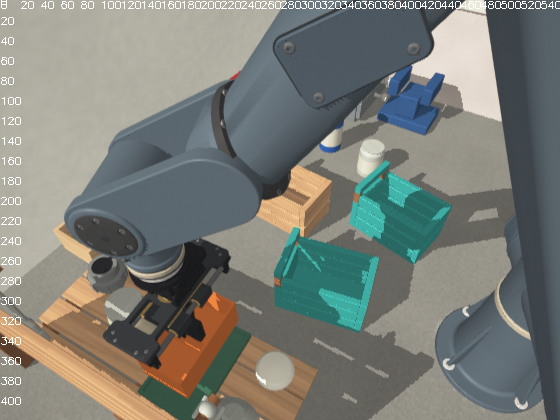

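move_arm(
  motion=[
    [[0,0,0],[0,0,-0.04],255],
    [[0,0,0],[0,0,-0.06],255],
    [[0,0,0],[0,0,-0.06],255],
    [[0,0,0],[0,0,-0.05],255],
    [[0,0,0],[0,0,-0.04],255],
    [[0,0,0],[0,0,-0.03],255],
    [[0,0,0],[0,0,-0.01],255],
    [[0,0,0],[0,0,0],255],
  ],
)

```text
time: 14.35
eef_pos: [0.4578, 0.3231, 0.1874]
tool_rot: [[-0.997, -0.078, 0.001], [-0.078, 0.997, 0.002], [-0.001, 0.002, -1.0]]
ft_force: [0.3, -0.4, -3.5]
finger_gap: 0.0135
```

move_arm(
  motion=[
    [[0,0,0],[0,0,-0.01],255],
    [[0,0,0],[0,0,-0.006],255],
    [[0,0,0],[0,0,-0.006],255],
    [[0,0,0],[0,0,-0.006],255],
    [[0,0,0],[0,0,-0.004],255],
    [[0,0,0],[0,0,0],255],
    [[0,0,0],[0,0,0],255],
    [[0,0,0],[0,0,0],255],
  ],
)

```text
time: 15.35
eef_pos: [0.4578, 0.3232, 0.1798]
tool_rot: [[-0.997, -0.078, 0.002], [-0.078, 0.997, 0.002], [-0.002, 0.002, -1.0]]
ft_force: [-1.9, 0.1, 2.7]
finger_gap: 0.0138
```

move_arm(
  motion=[
    [[0,0,0],[0,0,-0.002],255],
    [[0,0,0],[0,0,0],255],
    [[0,0,0],[0,0,0],200],
    [[0,0,0],[0,0,0],140],
    [[0,0,0],[0,0,0],140],
    [[0,0,0],[0,0,0],140],
    [[0,0,0],[0,0,0],140],
    [[0,0,0],[0,0,0],140],
  ],
)

```text
time: 16.35
eef_pos: [0.4576, 0.323, 0.1788]
tool_rot: [[-0.997, -0.078, 0.001], [-0.078, 0.997, 0.002], [-0.001, 0.001, -1.0]]
ft_force: [-0.4, 0.3, 0.2]
finger_gap: 0.0392
```

move_arm(
  motion=[
    [[0,0,0],[0,0,0.04],140],
    [[0,0,0],[0,0,0.08],140],
    [[0,0,0],[0,0,0.12],140],
    [[0,0,0],[0,0,0.15],140],
    [[0,0,0],[0,0,0.15],140],
    [[0,0,0],[0,0,0.15],140],
    [[0,0,0],[0,0,0.1],140],
    [[0,0,0],[0,0,0],140],
  ],
)

```text
time: 17.35
eef_pos: [0.4583, 0.3234, 0.3791]
tool_rot: [[-0.997, -0.078, 0.007], [-0.078, 0.997, 0.004], [-0.007, 0.004, -1.0]]
ft_force: [-0.2, 0.3, 0.3]
finger_gap: 0.039
```

move_arm(
  motion=[
    [[0,0,0],[0,-0.1,0],140],
    [[0,0,0],[0,-0.2,0],140],
    [[0,0,0],[0,-0.2,0],140],
    [[0,0,0],[0,-0.2,0],140],
    [[0,0,0],[0,-0.2,0],140],
    [[0,0,0],[0,-0.2,0],140],
    [[0,0,0],[0,-0.1,0],140],
    [[0,0,0],[0,0,0],140],
  ],
)

```text
time: 18.35
eef_pos: [0.4571, 0.0217, 0.3752]
tool_rot: [[-0.997, -0.074, -0.001], [-0.074, 0.997, 0.002], [0.001, 0.002, -1.0]]
ft_force: [-0.7, -0.0, -0.1]
finger_gap: 0.0392
```

```bash
python3 look.py t6 0 0 560 420 1 top; python3 look.py s6 0 0 560 420 1 side; python3 -c "
import cv2,numpy as np
a=cv2.imread('pics/t6.png')[80:330,40:300];b=cv2.imread('pics/s6.png')[200:420,20:330]
W=np.zeros((590,800,3),np.uint8);W[:500,:390]=cv2.resize(a,None,fx=2,fy=2)[:500,:390];b=cv2.resize(b,(405,290));W[:290,392:797]=b;cv2.imwrite('pics/f.png',W)"
```

```text
(no output)
```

View pics/f.png

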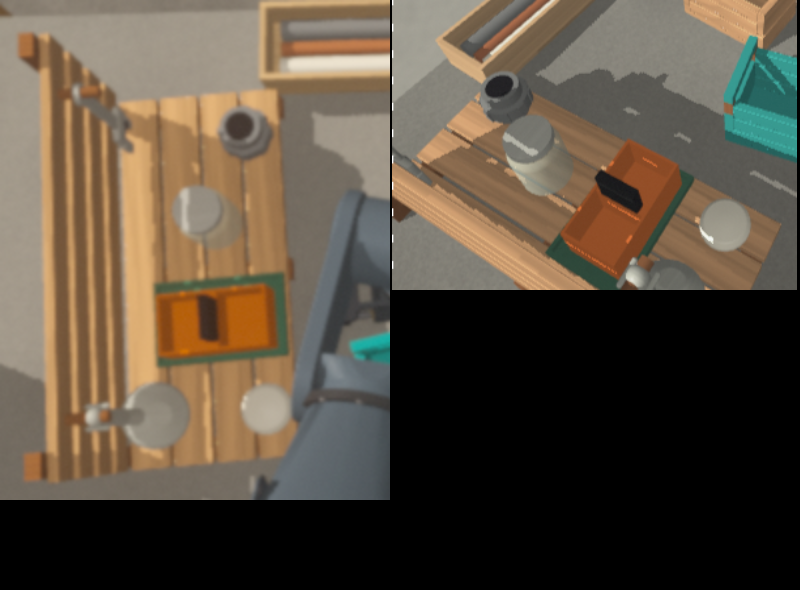

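The tote sits flat in the green tray. In the top view, tray green shows on three sides; perspective hides the fourth. The jar, union and cap are where they were.

```bash
python3 -c "
from rig import arm
print(arm.get_state()['qvel']);arm.job_done()"
```

```text
[ 2.32945814e-02 -4.80035498e-03 -6.74669668e-03 -6.07010161e-04
  7.64951713e-05 -2.95657774e-04]
the job is handed in; nothing more can be done
```

The orange tote is set down flat in the green tray with its length along the tray's y. I handed the job in at about 18.5 s of the 43 s allowed.

- **How it went:** I gripped the black handle along the tote's slant. I turned the tote level inside the crate while its far bottom edge worked out of the gap, lifted it straight up level, and lowered it into the tray until it touched. Then I released it and backed the gripper away.
- **Forces:** No more than about 6 N in the readings at the end of each move. There was one brief light contact, about 4 N, with the crate's near wall while turning the tote level.
- **Last checks:** The tool height at touchdown was 0.180 m, which matches the tote resting on the tray floor. Both cameras show it upright inside the tray. In the top view perspective hides the back margin, so I did not see that side directly.
- **Other things:** The jar, union, cap and the peg items looked unmoved in the last pictures. I did not look closely at the tin and the bottle at the end, but the arm never went near them below about 0.2 m.
- **Failed or disagreeing checks:** No check failed. The only disagreement was the starting tilt: a camera fit gave 28.8° against the stated 30°. I used 29.5° and the grip was good.

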